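# Set the red-ringed seed grinder two clicks off zero

## Robot

A 6-joint arm with a two-finger parallel gripper is mounted at the origin on a cart in front of the work surface, level with it; the furniture and walls round the work are solid. World frame = base frame: x ahead of the robot, y to its left, z up, the work surface at z = 0. Lengths are in mm, angles in degrees, forces in N, time in s.
With the tool pointing down it reaches from about 300 to 850 mm from the base axis. Payload 4.2 kg.
Tool frame: the origin (TCP) lies on the centre line of the jaws, within the pads' length; the fingertips stand 14 mm ahead of it and the grasp point (between the pads) lies 5 mm behind it; z points along the fingers, y is the line along which they close (so a half turn about z gives the same grasp; the last joint's range is limited). The gripper opens to 91 mm and grips with 3 to 60 N. Pads are 32 mm wide; open, the fingers measure 118 mm over their backs; the gripper's body (76 mm by 178 mm) begins 60 mm behind the grasp point.
Start: joints at [70.989, 18.312, 89.639, -0, 72.044, -1.146], TCP at [176.396, 547.29, 227.976] pointing down, gripper open.
Joint ranges: [-177.97, 177.97], [-48.28, 115.42], [12.27, 149.76], [-77.06, 257.06], [2.81, 150.46], [-146.56, 146.56]. Speed limits (degrees/s): [147.25, 147.25, 180, 180, 180, 180].

## Interface

Orientations are given as [roll, pitch, yaw] about the fixed x, y, z axes, in that order (R = Rz(yaw) Ry(pitch) Rx(roll)).
In Python, from workcell import env gives the robot as it stands.
- The arm moves only by the tool arm_command, never from a script. Its argument "motion" is a list of rows, each an object with "offset": the shift along the tool's x, y, z in m, a list of three; "spin": the turn about the tool's z in rad. In form: [{"offset": [tx, ty, tz], "spin": spin}, ...]. A call has 1 to 5 rows; each row shifts and turns the commanded pose from where the row before left it, along the tool's axes as they then stand; what a row does not reach is not made up. A row lasts 1/8 s, in which the tool goes at most 62.5 mm and 10.7 degrees, less where a joint would pass 70% of its speed; a pose out of reach is approached as far as the arm can. A call with a gripper value outside its range is refused whole. "jaw" is the finger opening in m, from 0 to 0.0912, set as the call begins (left out, the last holds). The fingers move at their own pace and stop on an object; "newtons" is the grip in N (left out, the last holds). Time passes only in rows, so rows that do not move let the fingers close. It gives the time, the measured TCP pose, the force, the opening and the grip force at its end, in the units of the state.
- env.state(): the state, without advancing time (a new reading comes with each control period).
- env.grab_frame(name): name is "scene" or "side" or "wrist"; returns (picture, depth): 384x512x3 uint8, blue, green, red; 384x512 float32, mm along the optical axis (not along the pixel's ray), 0 where there is no reading.
- env.camera_model(name): a dict with "fx", "fy", "cx", "cy" (pixels), "eye" and "rotation" of the camera in the world; the wrist camera has in their place "hand_eye" (4x4, takes a point from camera to tool coordinates, whose origin is the TCP and whose axes are the flange's). Camera axes: x right, y down, z forward; pixel columns grow to the right and rows downward; lengths in mm; the calibration is good to about 2 mm. A picture is of the moment at which its call begins: read the wrist's pose just before it. camera_model takes no time and is no camera call.
- env.job_done(): hands the job in; it is judged then, once.
Trained networks look in the newest picture that a camera, given by its name, has taken for a name from the list of things; names that differ only in an ending like _2 or _b are one class to them, and where a whole thing is asked for, a point or a joint stands for the part that bears it (a point fixed in the world has none). Each returns a list of dicts, best first, with "score" (0 to 1); they miss things now and then, are a little off and sometimes report something else, mostly with a low value. They report only what shows in the picture. A call takes as long as a camera call. They do not tell look-alikes from the thing itself.
- env.boxes_of(camera, target): "bbox" ([left, top, right, bottom] in pixels, round what is visible of it).
- env.pinpoint(camera, target): "location" ([column, row] in pixels: a listed point, or the origin of a listed thing).
The state is a dict: "time_s": time; "qpos": joint angles; "qvel": joint speeds; "effort": joint torques, N m; "ee_pos": TCP position; "ee_rot": TCP orientation; "force": force on the tool from outside, world axes, zero at the start; "torque": the same for the moment, N m; "gripper_width": finger opening in mm; "gripper_force": force on a finger pad.
Only numpy, scipy, OpenCV 4.12 (cv2) and the standard library are available. Lean on these libraries where they do the work, as an engineer would, in place of code of your own. Each camera call takes 0.05 s, during which the arm holds its last target. There are 200 camera calls.

## Task

The seed grinder with the red ring needs its fineness set: turn its red ring clockwise (seen from above) until the burrs touch and the ring comes to its stop, then back it off anticlockwise by two clicks, so that the ring's white pointer stands at the second white line of the dial (48 degrees from the red line), and let go. Leave the setting of the blue-ringed grinder alone.

Things in the scene. Friction and masses are not known exactly. Their poses are not given: they have to be found in the camera images.
- red_grinder: The grinder to set: squat aluminium cylinder fixed to the table, 94 mm across its black foot (origin: centre of its underside), with a flat black dial 90 mm across at 96 mm height and, along its -x, a chute and small steel cup. On its dial: a red line along -x, then five white lines, each 24 degrees on anticlockwise. A twin with a blue ring stands nearby; either may be left or right.
- red_grip (a point): Point on the red ring's upright axis, 126 mm above the table, at the height to grip. The ring is a round ribbed knob, 46 mm across, from 100 mm to its top at 140 mm (54 mm flange below that); take it from above at any angle. A white pointer line runs from its centre to its edge and down its side, along the point's -x; z is up.
- red_ring (a joint): Red ring's angle in rad: 0 = burrs touch, hard stop, pointer at the red line; grows anticlockwise seen from above. One click (one line) = 24 degrees = 0.419 rad, two = 0.838. Starts between 0.5 and 1.3; another stop at 2.0. Turns with friction of 0.08 N m and stays where it is left; clicks are shown by the lines only and cannot be felt.
- blue_pointer (a point): Outer end of the white pointer line on top of the blue ring of the other grinder, otherwise alike, a bystander; 22.5 mm from that ring's axis (the axis lies along the point's +x from here) and 140 mm above the table.
Mind the look-alikes: they are no part of the job. What is shaped like the red_grinder but pink is not meant.

How it is judged:
By the outcome, as a careful person would: the job done as asked, in the order asked, and still so for the second after the job is handed in, with the robot touching nothing.
It also fails if it takes over 32 s, if anything falls off the work surface, if the arm or the gripper's body presses on something with over 40 N, if the wrist force passes 120 N, or if a joint passes its speed limit or range.

## Working session

There is one attempt and no reset: what is moved stays moved. The work goes in short steps, Python scripts to look and compute and a tool call to move; the robot and the scene stay as the last step left them, time stands still between calls to the robot, and variables do not carry over. Pictures are saved under pics/ and viewed, at most 10 in all, crops included, and the job is handed in when it is done.

Besides the shell and the picture viewer there is one more tool, called after "Emit:" by a JSON object that holds its "method" and its "body". arm_command: Moves the arm, as the interface text tells. Its arguments: {"type":"object","properties":{"motion":{"type":"array"},"jaw":{"type":"number"},"newtons":{"type":"number"}},"required":["motion"]}

```bash
mkdir -p pics; ls; cat > h.py <<'E'
import numpy as np, cv2
from workcell import env
def ray(c,px):
    m=env.camera_model(c); d=np.array([(px[0]-m['cx'])/m['fx'],(px[1]-m['cy'])/m['fy'],1.])
    return np.array(m['eye'],float).ravel(), np.array(m['rotation'])@d
def pt(c,px,depth):
    e,d=ray(c,px); return e+d*depth
def onz(c,px,z):
    e,d=ray(c,px); return e+d*(z-e[2])/d[2]
E
python3 - <<'E'
from h import *
for c in('scene','side'):
    im,d=env.grab_frame(c); cv2.imwrite(f'pics/{c}0.png',im)
    m=env.camera_model(c); print(c,m['eye'],np.round(m['rotation'],3).tolist(),m['fx'])
    for t in('red_grip','red_grinder','blue_pointer'):
        for r in env.pinpoint(c,t)[:3]:
            p=r['location']; print(t,r['score'],np.round(p),'z126',np.round(onz(c,p,{'red_grip':126,'red_grinder':0,'blue_pointer':140}[t])))
s=env.state(); print(s['ee_pos'],s['ee_rot'],s['time_s'])
E
```

```text
pics
scene [ 347.90867625 -615.03659017  751.44349692] [-135.847, 0.593, -25.613] 363.1777517092032Traceback (most recent call last):
  File "<stdin>", line 7, in <module>
  File "h.py", line 9, in onz
    e,d=ray(c,px); return e+d*(z-e[2])/d[2]
                                       ~^^^
IndexError: invalid index to scalar variable.
```

```bash
sed -i "s/^import numpy.*/&\nfrom scipy.spatial.transform import Rotation as Rn\ndef R(r): return Rn.from_euler('xyz',r,degrees=True).as_matrix()/; s/np.array(m\['rotation'\])@d/R(m['rotation'])@d/" h.py
python3 - <<'E'
from h import *
for c in('scene','side'):
    im,d=env.grab_frame(c); cv2.imwrite(f'pics/{c}0.png',im)
    m=env.camera_model(c); print(c,m['eye'],m['rotation'],m['fx'])
    for t in('red_grip','red_grinder','blue_pointer'):
        for r in env.pinpoint(c,t)[:3]:
            p=r['location']; print(t,r['score'],np.round(p),np.round(onz(c,p,{'red_grip':126,'red_grinder':0,'blue_pointer':140}[t])))
s=env.state(); print(s['ee_pos'],s['ee_rot'],s['time_s']); print(env.camera_model('wrist'))
E
```

```text
scene [ 347.90867625 -615.03659017  751.44349692] [-135.84716636    0.59279906  -25.61344014] 363.1777517092032
red_grip 0.84 [370. 222.] [ 803. -258.  126.]
red_grip 0.57 [225. 240.] [ 492. -162.  126.]
red_grinder 0.75 [228. 276.] [ 486. -171.    0.]
red_grinder 0.66 [356. 251.] [ 803. -247.    0.]
blue_pointer 0.66 [168. 162.] [452. 121. 140.]
side [ 327.97594744 -683.69579566  521.45389715] [-118.50452647   -1.07194548  -24.61662008] 384.6217512810239
red_grip 0.84 [203. 253.] [ 483. -169.  126.]
red_grip 0.77 [383. 233.] [ 811. -243.  126.]
red_grinder 0.61 [372. 290.] [ 803. -255.    0.]
red_grinder 0.6 [207. 305.] [ 487. -162.    0.]
blue_pointer 0.7 [148. 178.] [453. 136. 140.]
[176.40204963 547.26589886 227.95239601] [1.79997599e+02 6.08629913e-04 1.62134148e+02] 0.5
{'fx': 302.9494288235619, 'fy': 302.9494288235619, 'cx': 254.39168459418067, 'cy': 190.31035547549348, 'hand_eye': array([[ 6.03407552e-04, -9.68887225e-01, -2.47501880e-01,
         6.89017327e+01],
       [ 9.99999807e-01,  6.21800179e-04,  3.85122522e-06,
         7.82553264e-03],
       [ 1.50165310e-04, -2.47501835e-01,  9.68887413e-01,
        -1.56340976e+02],
       [ 0.00000000e+00,  0.00000000e+00,  0.00000000e+00,
         1.00000000e+00]])}
```

View pics/scene0.png

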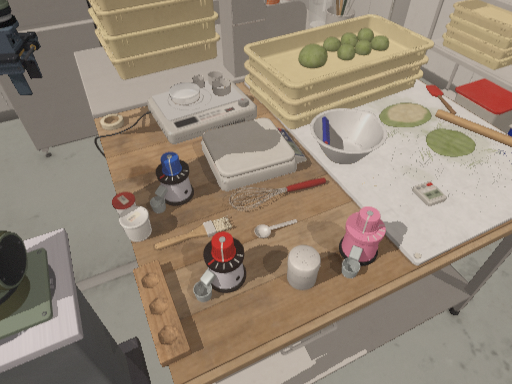

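View pics/side0.png

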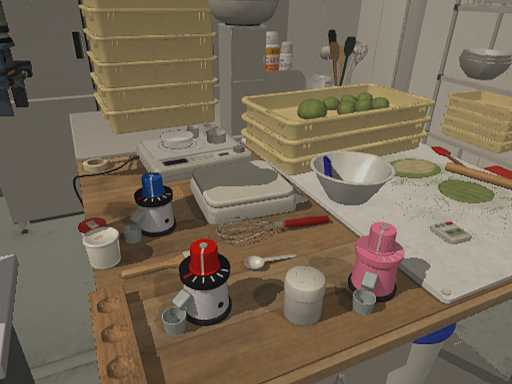

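The two pictures show the red grinder at scene (225,260) and side (205,285), blue at scene (173,180), the pink look-alike at scene (365,235). The red cup lies at scene (203,290), so its chute points towards the robot/right side.

```bash
python3 - <<'E'
from h import *
im,d=env.grab_frame('scene'); m=env.camera_model('scene')
v,u=np.mgrid[0:384,0:512]; P=np.stack([(u-m['cx'])/m['fx']*d,(v-m['cy'])/m['fy']*d,d],-1)@R(m['rotation']).T+np.ravel(m['eye'])
ok=d>0
# tall things near path
a=np.array([176,547.]);b=np.array([487,-166.]);t=np.clip(((P[...,:2]-a)@(b-a))/((b-a)@(b-a)),0,1)
dist=np.linalg.norm(P[...,:2]-(a+t[...,None]*(b-a)),axis=-1)
s=ok&(dist<160)&(P[...,2]>150)
print(s.sum()); 
for q in P[s][::max(1,s.sum()//25)]: print(np.round(q))
for n,(x,y) in dict(cup=(203,288),top=(224,238),bcup=(158,202),btop=(170,158)).items(): print(n,np.round(P[y,x]))
# red ring pixels triangulate
for c in('scene','side'):
    im,_=env.grab_frame(c);h=cv2.cvtColor(im,cv2.COLOR_BGR2HSV)
    mk=((h[...,0]<6)|(h[...,0]>174))&(h[...,1]>190)&(h[...,2]>90)
    n,l,st,ce=cv2.connectedComponentsWithStats(mk.astype('uint8'))
    for i in range(1,n):
        if st[i,4]>60: print(c,st[i],ce[i],onz(c,ce[i],125).round())
E
```

```text
2378
[203. 521. 450.]
[193. 516. 430.]
[200. 526. 409.]
[213. 533. 392.]
[183. 502. 393.]
[196. 627. 336.]
[179. 497. 378.]
[215. 584. 335.]
[181. 491. 367.]
[208. 557. 332.]
[159. 498. 356.]
[187. 500. 345.]
[216. 566. 307.]
[193. 517. 323.]
[185. 473. 335.]
[166. 462. 335.]
[203. 586. 269.]
[183. 455. 321.]
[208. 587. 252.]
[176. 464. 305.]
[199. 590. 237.]
[157. 491. 283.]
[177. 487. 272.]
[162. 491. 259.]
[173. 490. 238.]
[162. 494. 217.]
cup [ 423. -178.    3.]
top [ 489. -170.  143.]
bcup [402. 129.   6.]
btop [463. 137. 139.]
scene [212 233   8  23 111] [215.55855856 244.33333333] [ 470. -164.  125.]
scene [222 233  11  17  82] [226.98780488 241.43902439] [ 495. -167.  125.]
side [432 147  18   9  82] [439.7195122  150.52439024] [1265.   33.  125.]
side [485 166  27  13 148] [500.62837838 171.46621622] [1293. -136.  125.]
side [285 216  44  10 206] [305.76213592 220.27669903] [ 703. -145.  125.]
side [ 79 218  26  15  99] [ 88.82828283 224.15151515] [314.   4. 125.]
side [184 239  36  40 823] [203.36816525 258.06318348] [ 480. -182.  125.]
```

Emit:
{"method": "arm_command", "body": {"motion": [{"offset":[-0.039,-0.044,-0.004],"spin":0},{"offset":[-0.039,-0.044,-0.004],"spin":0},{"offset":[-0.039,-0.044,-0.004],"spin":0},{"offset":[-0.039,-0.044,-0.004],"spin":0},{"offset":[-0.039,-0.044,-0.004],"spin":0}], "jaw": 0.09}}

```text
time_s: 1.27
ee_pos: [295.0, 276.4, 248.3]
ee_rot: [179.9, 0.0, 162.2]
force: [1.4, 0.1, -0.5]
gripper_width: 90.0
gripper_force: 0.0
```

Emit:
{"method": "arm_command", "body": {"motion": [{"offset":[-0.04,-0.045,0],"spin":0},{"offset":[-0.04,-0.045,0],"spin":0},{"offset":[-0.04,-0.045,0],"spin":0},{"offset":[-0.04,-0.045,0],"spin":0},{"offset":[-0.04,-0.045,0],"spin":0}]}}

```text
time_s: 1.9
ee_pos: [416.4, 0.7, 248.4]
ee_rot: [179.9, 0.1, 162.1]
force: [1.3, 0.3, -0.6]
gripper_width: 89.9
gripper_force: 0.0
```

Emit:
{"method": "arm_command", "body": {"motion": [{"offset":[-0.04,-0.045,0],"spin":0},{"offset":[-0.04,-0.045,0],"spin":0},{"offset":[-0.04,-0.045,0],"spin":0},{"offset":[0,0,0],"spin":0}]}}

```text
time_s: 2.4
ee_pos: [489.8, -166.1, 247.4]
ee_rot: [-180.0, 0.0, 161.9]
force: [-0.8, 0.1, 0.8]
gripper_width: 89.7
gripper_force: 0.0
```

```bash
cat >> h.py <<'E'
def wcam(s):
    H=np.array(env.camera_model('wrist')['hand_eye']); T=np.eye(4); T[:3,:3]=R(s['ee_rot']); T[:3,3]=s['ee_pos']; return T@H
def wz(T,px,z):
    m=env.camera_model('wrist'); d=T[:3,:3]@np.array([(px[0]-m['cx'])/m['fx'],(px[1]-m['cy'])/m['fy'],1.]); return T[:3,3]+d*(z-T[2,3])/d[2]
def rectify(im,T,z,cx,cy,half=60,n=600):
    "top view of plane z: image up = world +x, image left = world +y"
    g=np.linspace(-half,half,n); a,b=np.meshgrid(g,g)
    P=np.stack([cx-b,cy-a,np.full_like(a,z)],-1)-T[:3,3]; C=P@T[:3,:3]; m=env.camera_model('wrist')
    return cv2.remap(im,(C[...,0]/C[...,2]*m['fx']+m['cx']).astype('f'),(C[...,1]/C[...,2]*m['fy']+m['cy']).astype('f'),cv2.INTER_CUBIC)
E
python3 - <<'E'
from h import *
s=env.state();T=wcam(s);im,d=env.grab_frame('wrist');print(s['ee_pos'],s['ee_rot'],T[:3,3])
cv2.imwrite('pics/w1raw.png',im);np.savez('w1.npz',im=im,d=d,T=T)
for t,z in(('red_grip',126),('red_grinder',0),('blue_pointer',140)):
    for r in env.pinpoint('wrist',t)[:2]: print(t,r['score'],r['location'],wz(T,r['location'],z).round(1))
A=rectify(im,T,96,488,-167,n=400);B=rectify(im,T,140,488,-167,half=40,n=400)
cv2.imwrite('pics/w1.png',np.hstack([A,B]))
# depth cloud, ring top
m=env.camera_model('wrist');v,u=np.mgrid[0:384,0:512]
P=np.stack([(u-m['cx'])/m['fx']*d,(v-m['cy'])/m['fy']*d,d],-1)@T[:3,:3].T+T[:3,3]
k=(d>0)&(np.hypot(P[...,0]-488,P[...,1]+167)<60)
z=P[...,2]
for lo,hi in((130,150),(92,101)):
    q=P[k&(z>lo)&(z<hi)]
    if len(q):
        (cx,cy),r=cv2.minEnclosingCircle(q[:,:2].astype('f')); print(lo,len(q),np.median(q,0).round(1),cx,cy,r)
E
```

```text
[ 489.79894123 -166.08683381  247.35793827] [-1.79965350e+02  1.96558578e-02  1.61869577e+02] [ 424.29976677 -144.52903027  403.67501871]
red_grip 0.7 [252.0, 183.7] [ 485.  -166.9  126. ]
red_grinder 0.69 [249.2, 160.3] [ 480.7 -170.6    0. ]
130 2041 [ 482.2 -167.9  139.6] 483.8226318359375 -168.77615356445312 23.85357093811035
92 3447 [ 471.6 -162.3   95.7] 483.7994689941406 -168.43637084960938 44.747127532958984
```

View pics/w1.png

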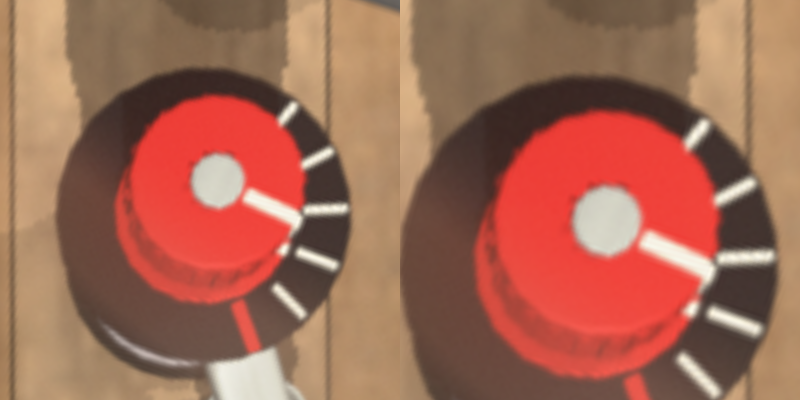

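View pics/w1raw.png

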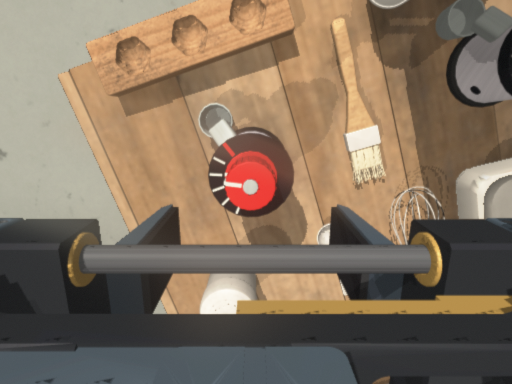

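The rectified wrist view shows the red line at about 20° right of −x (245,325). The pointer is at about 45° from it, just before the second line, and the ring axis is at (483.8, −168.6) with its top at z≈139.6. Descending to grip.

Emit:
{"method": "arm_command", "body": {"motion": [{"offset":[0.005,-0.0042,0.03],"spin":0},{"offset":[0,0,0.05],"spin":0},{"offset":[0,0,0.03],"spin":0},{"offset":[0,0,0.0144],"spin":0},{"offset":[0,0,0],"spin":0}]}}

```text
time_s: 3.22
ee_pos: [482.4, -164.3, 123.5]
ee_rot: [180.0, -0.0, 162.2]
force: [-0.2, -0.7, 0.7]
gripper_width: 90.0
gripper_force: 0.0
```

Emit:
{"method": "arm_command", "body": {"motion": [{"offset":[0,0,0],"spin":0},{"offset":[0,0,0],"spin":0},{"offset":[0,0,0],"spin":0},{"offset":[0,0,0],"spin":0},{"offset":[0,0,0],"spin":0}], "jaw": 0.04, "newtons": 20}}

```text
time_s: 3.85
ee_pos: [481.8, -167.7, 123.7]
ee_rot: [-179.7, 0.0, 162.3]
force: [-4.2, -9.3, 0.6]
gripper_width: 45.4
gripper_force: 20.0
```

Emit:
{"method": "arm_command", "body": {"motion": [{"offset":[-0.002,-0.0037,0],"spin":0},{"offset":[0,0,0],"spin":0}]}}

```text
time_s: 4.1
ee_pos: [481.8, -168.0, 123.7]
ee_rot: [179.9, -0.2, 162.1]
force: [-4.3, 5.3, 5.9]
gripper_width: 45.5
gripper_force: 20.0
```

```bash
python3 - <<'E'
from h import *
s=env.state()
for k in('time_s','ee_pos','ee_rot','force','torque','qpos','gripper_width'): print(k,np.round(s[k],2))
E
```

```text
time_s 4.1
ee_pos [ 481.83 -168.01  123.66]
ee_rot [179.88  -0.24 162.08]
force [-4.32  5.25  5.88]
torque [ 0.47  0.79 -0.01]
qpos [-20.58  18.   106.66   0.14  55.6  -92.75]
gripper_width 45.49
```

Emit:
{"method": "arm_command", "body": {"motion": [{"offset":[0,0.001,0],"spin":0.15},{"offset":[0,0,0],"spin":0.15},{"offset":[0,0,0],"spin":0.15},{"offset":[0,0,0],"spin":0.15},{"offset":[0,0,0],"spin":0}]}}

```text
time_s: 4.72
ee_pos: [482.4, -167.3, 123.6]
ee_rot: [-180.0, -0.2, 127.7]
force: [-3.6, 3.4, 5.4]
gripper_width: 45.6
gripper_force: 20.0
```

```bash
cat > st.py <<'E'
from h import *
s=env.state()
for k in('time_s','ee_pos','ee_rot','force','torque','gripper_width'): print(k,np.round(s[k],2))
E
python3 st.py
```

```text
time_s 4.72
ee_pos [ 482.35 -167.25  123.65]
ee_rot [-179.96   -0.22  127.69]
force [-3.56  3.42  5.36]
torque [ 0.41  0.69 -0.08]
gripper_width 45.61
```

Emit:
{"method": "arm_command", "body": {"motion": [{"offset":[0,0,0],"spin":0.08},{"offset":[0,0,0],"spin":0.08},{"offset":[0,0,0],"spin":0.06},{"offset":[0,0,0],"spin":0}]}}

```text
time_s: 5.22
ee_pos: [483.1, -167.9, 123.7]
ee_rot: [-179.9, -0.1, 115.3]
force: [-3.3, 1.7, 4.7]
gripper_width: 45.6
gripper_force: 20.0
```

```bash
python3 st.py
```

```text
time_s 5.22
ee_pos [ 483.05 -167.87  123.68]
ee_rot [-1.7995e+02 -8.0000e-02  1.1525e+02]
force [-3.27  1.73  4.73]
torque [0.26 0.59 0.34]
gripper_width 45.62
```

Emit:
{"method": "arm_command", "body": {"motion": [{"offset":[0,0,0],"spin":0.06},{"offset":[0,0,0],"spin":0.06},{"offset":[0,0,0],"spin":0}]}}

```text
time_s: 5.6
ee_pos: [483.7, -169.6, 123.7]
ee_rot: [-180.0, 0.1, 108.4]
force: [-1.8, -4.0, 2.7]
gripper_width: 45.4
gripper_force: 20.0
```

```bash
python3 st.py; python3 - <<'E'
from h import *
for c in('wrist','side'):
    im,d=env.grab_frame(c)
    if c=='side': im=cv2.resize(im[215:345,140:270],(520,520),interpolation=cv2.INTER_CUBIC)
    cv2.imwrite(f'pics/{c}2.png',im)
E
```

```text
time_s 5.6
ee_pos [ 483.74 -169.55  123.74]
ee_rot [-1.7997e+02  1.3000e-01  1.0843e+02]
force [-1.84 -4.02  2.65]
torque [-0.92  0.55  0.33]
gripper_width 45.43
```

View pics/wrist2.png

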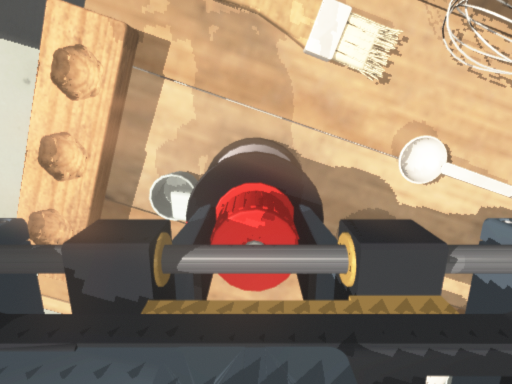

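The wrist view shows the ring gripped at (255,235). The pointer is hidden by the rail, so I judge by torque: it holds at 0.33 N m while the pads slip, well above the 0.08 of friction, so the ring is at its stop. Backing off 48° now.

Emit:
{"method": "arm_command", "body": {"motion": [{"offset":[0,0,0],"spin":-0.168},{"offset":[0,0,0],"spin":-0.168},{"offset":[0,0,0],"spin":-0.168},{"offset":[0,0,0],"spin":-0.168},{"offset":[0,0,0],"spin":-0.166}]}}

```text
time_s: 6.32
ee_pos: [484.5, -168.9, 123.7]
ee_rot: [180.0, 0.1, 156.6]
force: [-1.4, -1.7, 1.1]
gripper_width: 45.6
gripper_force: 20.0
```

Emit:
{"method": "arm_command", "body": {"motion": [{"offset":[0,0,0],"spin":0},{"offset":[0,0,0],"spin":0}]}}

```text
time_s: 6.58
ee_pos: [484.5, -168.8, 123.7]
ee_rot: [180.0, 0.1, 156.2]
force: [0.7, -3.1, 2.1]
gripper_width: 45.5
gripper_force: 20.0
```

```bash
python3 st.py
```

```text
time_s 6.58
ee_pos [ 484.47 -168.85  123.74]
ee_rot [1.8000e+02 1.2000e-01 1.5618e+02]
force [ 0.7  -3.13  2.11]
torque [-0.66 -0.15 -0.  ]
gripper_width 45.52
```

Release, lift, look.

Emit:
{"method": "arm_command", "body": {"motion": [{"offset":[0,0,0],"spin":0},{"offset":[0,0,0],"spin":0},{"offset":[0,0,0],"spin":0},{"offset":[0,0,0],"spin":0}], "jaw": 0.09}}

```text
time_s: 7.08
ee_pos: [483.6, -168.1, 123.4]
ee_rot: [180.0, -0.0, 156.3]
force: [0.4, 0.4, -0.6]
gripper_width: 82.3
gripper_force: 0.0
```

Emit:
{"method": "arm_command", "body": {"motion": [{"offset":[0,0,-0.03],"spin":0},{"offset":[0,0,-0.05],"spin":0},{"offset":[0,0,-0.044],"spin":0},{"offset":[0,0,0],"spin":0},{"offset":[0,0,0],"spin":0}]}}

```text
time_s: 7.7
ee_pos: [483.1, -168.1, 246.7]
ee_rot: [180.0, -0.1, 156.3]
force: [-0.4, 0.1, -1.3]
gripper_width: 90.2
gripper_force: 0.0
```

```bash
cat > look.py <<'E'
from h import *
import sys
def ang(im,T,d):
    c0=np.array([483.8,-168.6])
    m=env.camera_model('wrist');v,u=np.mgrid[0:384,0:512]
    P=np.stack([(u-m['cx'])/m['fx']*d,(v-m['cy'])/m['fy']*d,d],-1)@T[:3,:3].T+T[:3,3]
    k=(d>0)&(np.hypot(*(P[...,:2]-c0).transpose(2,0,1))<60);z=P[...,2]
    f=lambda lo,hi:np.array(cv2.minEnclosingCircle(P[k&(z>lo)&(z<hi)][:,:2].astype('f'))[0])
    ct,cd=f(136,150),f(92,99); print('top',ct,'dial',cd)
    def dirs(c,z,r0,r1,mask,n=600,half=50):
        A=rectify(im,T,z,*c,half=half,n=n); g=np.linspace(-half,half,n);a,b=np.meshgrid(g,g);r=np.hypot(a,b)
        h=cv2.cvtColor(A,cv2.COLOR_BGR2HSV); mk=mask(h)&(r>r0)&(r<r1)
        N,l,s,ce=cv2.connectedComponentsWithStats(mk.astype('uint8'))
        return [(round(np.degrees(np.arctan2(a[l==i].mean(),b[l==i].mean())),1),s[i,4]) for i in range(1,N) if s[i,4]>80]
    print('pointer',dirs(ct,140,12,20,lambda h:(h[...,1]<110)&(h[...,2]>150)))
    print('white',dirs(cd,96,32,42,lambda h:(h[...,1]<110)&(h[...,2]>130)))
    print('red',dirs(cd,96,33,42,lambda h:((h[...,0]<8)|(h[...,0]>172))&(h[...,1]>150)&(h[...,2]>120)))
if len(sys.argv)>1:
    w=np.load('w1.npz');print('before');ang(w['im'],w['T'],w['d'])
print('now');s=env.state();T=wcam(s);im,d=env.grab_frame('wrist');ang(im,T,d);print(s['time_s'],s['ee_pos'])
cv2.imwrite('pics/look%d.png'%int(s['time_s']),np.hstack([rectify(im,T,96,484,-168.5,n=400),rectify(im,T,140,484,-168.5,half=40,n=400)]))
E
python3 look.py 1; ls pics
```

```text
before
top [ 483.50061035 -168.4982605 ] dial [ 483.79946899 -168.43637085]
pointer [(np.float64(65.0), np.int32(1193))]
white [(np.float64(140.4), np.int32(776)), (np.float64(116.4), np.int32(1107)), (np.float64(92.2), np.int32(1242)), (np.float64(68.1), np.int32(1253)), (np.float64(44.1), np.int32(1322))]
red [(np.float64(158.7), np.int32(4256)), (np.float64(20.1), np.int32(1304))]
now
top [ 483.60079956 -168.64228821] dial [ 483.89562988 -168.48130798]
pointer [(np.float64(68.4), np.int32(1172))]
white [(np.float64(140.2), np.int32(653)), (np.float64(116.2), np.int32(941)), (np.float64(92.4), np.int32(1254)), (np.float64(68.3), np.int32(1264)), (np.float64(44.4), np.int32(1247))]
red [(np.float64(155.9), np.int32(6003)), (np.float64(20.5), np.int32(1388))]
7.7 [ 483.070529   -168.10694857  246.71069231]
look7.png
scene0.png
side0.png
side2.png
w1.png
w1raw.png
wrist2.png
```

```bash
python3 -c "
from workcell import env
print(env.job_done())"
```

```text
the job is handed in; nothing more can be done
None
```

I turned the red ring clockwise to its stop (judged by torque, as the gripper hid the pointer), backed it off 48° and let go; the last wrist view put its pointer within about 0.1° of the second white line, the blue grinder was not touched, and I handed the job in at about 8 s (result not reported).

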